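# Fit a permeameter cap over its guide pin and hold it down

## Task

Take the aluminium cap with the brass hexagon from the red mat, slide it over the guide pin in the middle of the open permeameter cell until it drops on, with its two forked ears lined up over the cell's two swing-bolt lugs (either way round). Then press it straight down against the spring until it sits fully home and flush on the cell's flange, without ramming it, and finish while still holding it down there, so that the swing bolts could be done up; leave the stone, bowls, dishes, tin and spatula where they are.

Things in the scene. Friction and masses are not known exactly. Their poses are not given: they have to be found in the camera images.
- cap: the loose cap, 0.22 to 0.30 kg, right way up on the red mat: aluminium disc 96 mm wide, 9 mm high; step 68 mm wide up to 15 mm; neck 36 mm wide up to 24 mm; brass hexagon on top. Two forked ears, 8 mm high, reach 70 mm from the axis along its own +x and -x (15 mm slot in each); a thin hose nipple, 12 mm up, reaches 56 mm along +y. Origin: centre of the flat underside, z up
- cap_hex (a point): middle of the cap's solid brass hexagon, its grip, on the cap's axis 39 mm above the underside: 27 mm across flats, from 24 to 54 mm above the underside. Two flats face the cap's own +y and -y, the others lie every 60 degrees from these
- cap_bore (a point): mouth of the cap's blind bore, at the centre of the underside: round, 12.4 mm wide, 24 mm deep, goes straight up the axis; hidden from above
- cell: the open permeameter cell, fixed, upright: base disc 140 mm wide, steel barrel 91 mm, top flange 100 mm wide, rim 150 mm above the base. Two lugs with hanging swing bolts stick out below the rim to 68 mm from the axis along its own +x and -x. Two cells already closed, on a brown plate at the back, are not part of the job. Origin: centre of the underside, z up
- cell_rim (a point): centre of the open cell's mouth, level with the flange's upper face, on which the underside of the seated cap rests (axes as the cell's)
- pin_tip (a point): top of the upright steel guide pin on the cell's axis: 10 mm thick, nose tapering over the last 4.5 mm to 5.6 mm, tip 20 mm above the flange face. The cap hides it when it comes over it. The pin is rigid and goes into the cap's bore with 1.2 mm of room all round
- spring_washer (a joint): brass spring washer, 28 mm wide, riding on the guide pin under a coil spring's push: how far it is pressed down, m. 0: free, its top 8 mm above the flange face; 0.008: level with the flange face, as when the cap is fully home. It pushes up with about 5 N at 0 and 10.5 N at 0.008, so that a cap let go stands 8 mm proud
- mat: red rubber mat, fixed, 220 by 240 mm, 4 mm thick (origin: underside centre; x along its 220 mm side); the cap lies on it
- stone: bystander: small round porous stone, beige, 38 mm wide, 10 mm high, lying on a corner of the red mat (origin: underside centre)
- bowl_a: bystander: thin aluminium bowl, 110 mm wide, 45 mm high, loose on the bench (origin: underside centre)
- bowl_b: bystander: second aluminium bowl, 110 mm wide, 45 mm high, loose on the bench (origin: underside centre)
- dish_a: bystander: white porcelain dish, 84 mm wide, 30 mm high, towards the back of the bench (origin: underside centre)
- dish_b: bystander: second white porcelain dish, 84 mm wide, 30 mm high, also towards the back of the bench (origin: underside centre)
- tin: bystander: closed round aluminium sample tin, 60 mm wide, 45 mm high (origin: underside centre)
- spatula: bystander: spatula, 200 mm long, lying flat on the right of the bench
Things that resemble listed ones, but are neither listed nor needed, are in the scene too. Leave any green or turquoise look-alike of the cap alone. Of the things that look like the cell, the smallest one is meant.

How it is judged:
By the outcome, as a careful person would: the job done as asked, in the order asked, and still so for the second after the job is handed in, while the arm keeps its last pose, push and grip.
It also fails if it takes over 42 s, if anything falls off the work surface, if the arm or the gripper's body presses on something with over 40 N, if the wrist force passes 120 N, or if a joint passes its speed limit or range.

## Robot

A 7-joint arm with a two-finger parallel gripper is mounted at the origin on the work surface. World frame = base frame: x ahead of the robot, y to its left, z up, the work surface at z = 0. Lengths are in m, angles in rad, forces in N, time in s.
With the tool pointing down it reaches from about 0.425 to 0.825 m from the base axis. Payload 3.6 kg.
Tool frame: the origin (TCP) lies where the fingers leave the gripper's body, on its centre line; the fingertips stand 73 mm ahead of it and the grasp point (between the pads) lies 54 mm ahead of it; x points along the fingers, y is the direction in which the jaws open and shut, and the axes are right-handed (so a half turn about x gives the same grasp; the last joint's range is limited). The gripper opens to 85 mm and grips with 20 to 120 N. Pads are 22 mm wide; open, the fingers measure 114 mm over their backs; the gripper's body (76 mm by 85 mm) begins 54 mm behind the grasp point. The pads swing forward as they close: fully open they stand 13 mm farther back than shut.
Start: joints at [-1.202, 0.615, -0.013, 1.423, 0.008, 1.103, -0.04], TCP at [0.251, 0.6, 0.304] pointing down, gripper open.
Joint ranges: [-3.12, 3.12], [-0.3, 2.06], [-1.34, 1.32], [0.26, 2.42], [-1.36, 4.5], [0.01, 1.98], [-2.84, 2.84]. Speed limits (rad/s): [2.79, 2.79, 3.14, 3.14, 3.14, 3.14, 3.14].

## Interface

Orientations are given as a unit quaternion [x, y, z, w].
In Python, from station import arm, snapshot, camera_info, ticket gives the robot as it stands. Calls block until the motion is done:
- arm.movep(position, orientation): joint-space move of the TCP to a pose.
- arm.line_to(position, velocity=0.15, ori=None): straight line of the TCP; ori=None keeps the orientation; velocity is the mean speed in m/s.
- arm.move_j(angles): joint-space move.
- arm.move_gripper(opening, effort=None): opening from 0.0 (shut) to 1.0 (fully open); effort is the grip in N (None keeps the last); returns when the fingers have stopped.
- arm.pause(seconds).
- arm.ik(position, orientation): joint angles nearest the present ones, or None.
- snapshot(name): name is "scene" or "top" or "wrist"; returns the picture (400x640x3 uint8, blue, green, red); there is no depth.
- camera_info(name): a dict with "fx", "fy", "cx", "cy" (pixels), "dist_coeffs" ([k1, k2, p1, p2, k3] as OpenCV has them; the pictures are not rectified), "R" (3x3) and "t" (3): a world point X has camera coordinates R X + t; the wrist camera has in their place "T_tool_cam" (4x4, takes a point from camera to tool coordinates, whose origin is the TCP and whose axes are the tool frame's). Camera axes: x right, y down, z forward; pixel columns grow to the right and rows downward; lengths in m; the calibration is good to about 2 mm. A picture is of the moment at which its call begins: read the wrist's pose just before it. camera_info takes no time and is no camera call.
A pose or a line that the arm cannot do raises arm.MotionError and nothing moves.
- ticket.finish_job(): hands the job in, once; it reports no verdict.
Readings, each from a call of its own:
- arm.read_time(): time.
- arm.read_joint_positions(): joint angles.
- arm.read_dq(): joint speeds.
- arm.read_effort(): joint torques, N m.
- arm.read_tool_pos(): TCP position.
- arm.read_eef_rot(): TCP orientation.
- arm.read_ft_force(): force on the tool from outside, world axes, zero at the start.
- arm.read_wrist_torque(): the same for the moment, N m.
- arm.read_opening(): opening from 0.0 (shut) to 1.0 (fully open).
Only numpy, scipy, OpenCV 4.12 (cv2) and the standard library are available. Lean on these libraries where they do the work, as an engineer would, in place of code of your own. Each camera call takes 0.05 s, during which the arm holds its last target.

## Working session

There is one attempt and no reset: what is moved stays moved. The work goes in short steps, each a Python script; the robot and the scene stay as the last script left them, time stands still between calls to the robot, and variables do not carry over. Pictures are saved under pics/ and viewed, and the job is handed in when it is done.

```bash
mkdir -p pics; ls; python3 - <<'E'
from station import arm, snapshot, camera_info, ticket
import cv2
for n in ("scene","top","wrist"):
    cv2.imwrite(f"pics/{n}0.png",snapshot(n)); print(n,camera_info(n))
print(arm.read_time(),arm.read_tool_pos(),arm.read_eef_rot(),arm.read_opening(),arm.read_ft_force())
E
```

```text
pics
scene {'fx': 435.59750566938624, 'fy': 435.59750566938624, 'cx': 319.5438316986286, 'cy': 192.64722089697383, 'dist_coeffs': array([-0.06396866,  0.        ,  0.        ,  0.        ,  0.        ]), 'R': array([[ 0.61299747,  0.78987799, -0.01807958],
       [ 0.53204099, -0.42959976, -0.7296413 ],
       [-0.58409458,  0.4376492 , -0.68359103]]), 't': array([-0.30935351, -0.16319691,  1.68359281])}
top {'fx': 422.50029596684305, 'fy': 422.50029596684305, 'cx': 319.16016238949936, 'cy': 202.9302054961826, 'dist_coeffs': array([0.02300736, 0.        , 0.        , 0.        , 0.        ]), 'R': array([[ 0.00579439, -0.99970064,  0.02377074],
       [-0.98671463, -0.00957542, -0.1621806 ],
       [ 0.16235966, -0.0225152 , -0.98647474]]), 't': array([-0.01908531,  0.50413205,  1.51115184])}
wrist {'fx': 337.62590568562865, 'fy': 337.62590568562865, 'cx': 322.99246419206895, 'cy': 201.71132654782664, 'dist_coeffs': array([-0.05774308,  0.        ,  0.        ,  0.        ,  0.        ]), 'T_tool_cam': array([[-2.82630631e-04, -3.01522451e-01,  9.53459035e-01,
        -7.07156010e-02],
       [ 9.99999959e-01, -3.71084808e-05,  2.84691392e-04,
         9.80049739e-04],
       [-5.04594299e-05,  9.53459076e-01,  3.01522449e-01,
        -7.72420057e-02],
       [ 0.00000000e+00,  0.00000000e+00,  0.00000000e+00,
         1.00000000e+00]])}
0.15 [0.25044833 0.59935499 0.30297329] [ 0.1383206   0.69343135 -0.13972944  0.69317823] 0.9931876639663655 [-0.46236093  0.24315574 -0.01652121]
```

View pics/scene0.png

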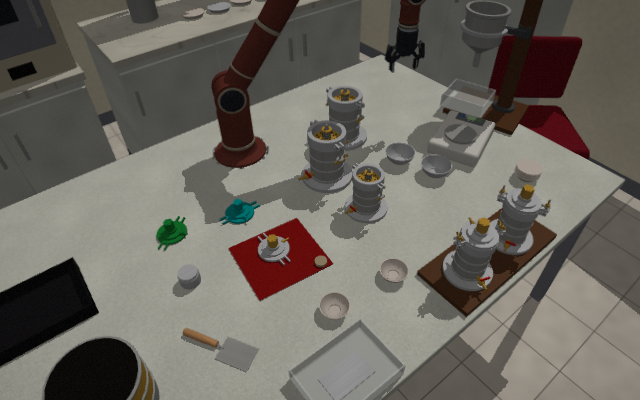

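View pics/top0.png

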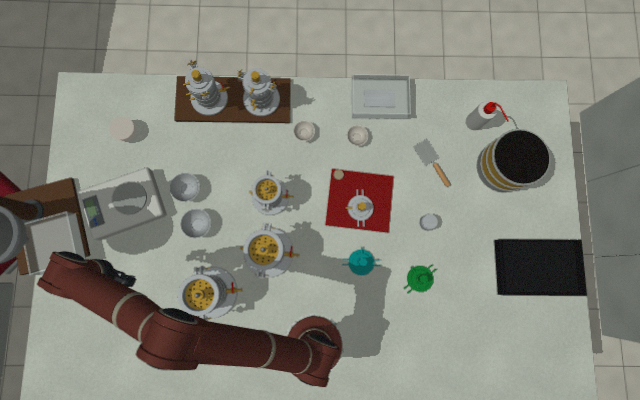

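View pics/wrist0.png

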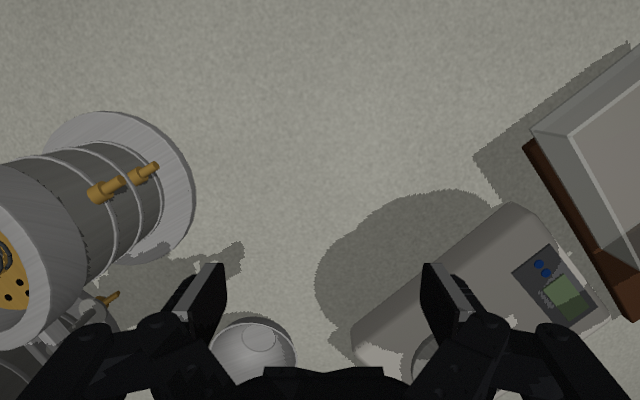

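The target cell is the smallest one, at about (268,190) in the top view. The cap is at (360,207), with the stone at (339,174). Next I'll zoom in and cast rays for rough positions.

```bash
cat > h.py <<'E'
import numpy as np, cv2
from scipy.spatial.transform import Rotation as Rn
from station import arm, snapshot, camera_info, ticket
def cam(n,pose=None):
    c=camera_info(n); K=np.array([[c['fx'],0,c['cx']],[0,c['fy'],c['cy']],[0,0,1]]); d=np.array(c['dist_coeffs'])
    if n!='wrist': return K,d,c['R'],c['t']
    p,q=pose; T=np.eye(4); T[:3,:3]=Rn.from_quat(q).as_matrix(); T[:3,3]=p
    M=np.linalg.inv(T@c['T_tool_cam']); return K,d,M[:3,:3],M[:3,3]
def ray(C,uv):
    K,d,R,t=C; u=cv2.undistortPoints(np.array(uv,float).reshape(-1,1,2),K,d).reshape(-1,2)
    D=np.c_[u,np.ones(len(u))]@R; return -R.T@t, D/np.linalg.norm(D,axis=1)[:,None]
def plane(C,uv,z):
    o,D=ray(C,uv); return o+D*((z-o[2])/D[:,2])[:,None]
def proj(C,X):
    K,d,R,t=C; return cv2.projectPoints(np.array(X,float).reshape(-1,1,3),cv2.Rodrigues(R)[0],t,K,d)[0].reshape(-1,2)
def wsnap(name):
    p,q=arm.read_tool_pos(),arm.read_eef_rot(); im=snapshot('wrist'); cv2.imwrite(f'pics/{name}.png',im)
    np.savez(f'{name}.npz',p=p,q=q); return im,cam('wrist',(p,q))
def crop(src,dst,x0,y0,x1,y1,s):
    im=cv2.imread(src)[y0:y1,x0:x1]; cv2.imwrite(dst,cv2.resize(im,None,fx=s,fy=s,interpolation=cv2.INTER_CUBIC))
E
python3 - <<'E'
from h import *
crop('pics/top0.png','pics/topz.png',230,155,410,255,4.4)
crop('pics/scene0.png','pics/scenez.png',220,150,400,300,4)
C=cam('top')
for n,uv,z in [('cellrim',(267,187),.15),('hex',(361,206),.058),('stone',(339,174),.014)]:
    P=plane(C,[uv],z)[0]; print(n,P,np.hypot(*P[:2]),proj(cam('scene'),P))
E
```

```text
cellrim [0.53992769 0.16624328 0.15      ] 0.5649413610442082 [[368.38834452 174.1794233 ]]
hex [ 0.4916894  -0.16713333  0.058     ] 0.5193188038772997 [[271.75784493 235.98393559]]
stone [ 0.62051919 -0.09031089  0.014     ] 0.627056712025022 [[319.35081122 259.50156305]]
```

View pics/topz.png

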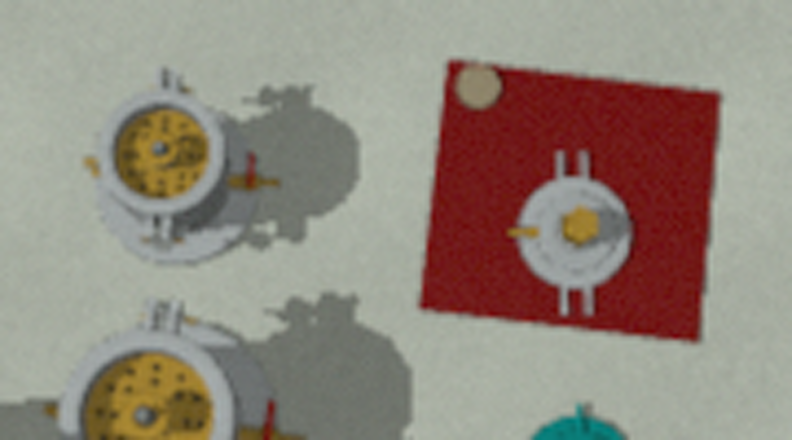

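View pics/scenez.png

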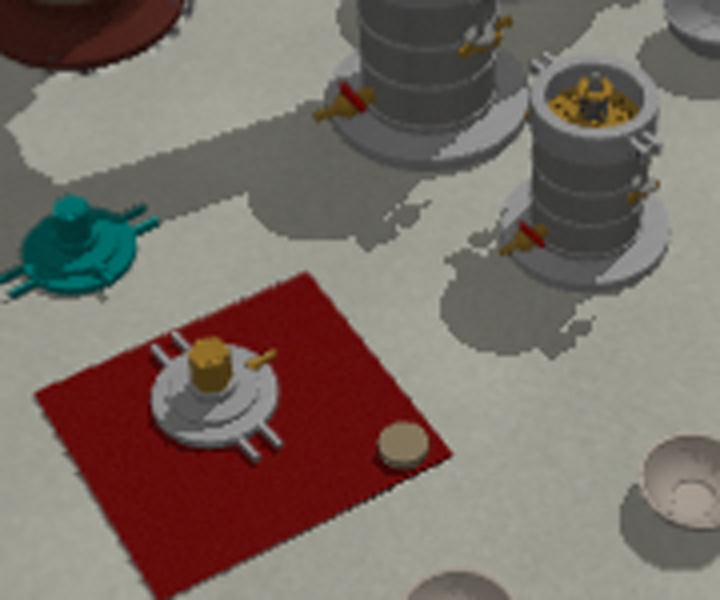

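```bash
python3 - <<'E'
from h import *
C=cam('top'); z=lambda u,v:(230+u/4.4-.4,155+v/4.4-.4)
a=plane(C,[z(572.5,154),z(577,314)],.010); print(a,np.linalg.norm(a[0]-a[1]),np.degrees(np.arctan2(*(a[0]-a[1])[1::-1])))
b=plane(C,[z(172,73),z(161,239)],.14); print(b,np.linalg.norm(b[0]-b[1]),np.degrees(np.arctan2(*(b[0]-b[1])[1::-1])))
print(b.mean(0),a.mean(0))
def q(yaw,f):  # tool y along f*(-sin,cos)
    x=np.array([0,0,-1.]);y=f*np.array([-np.sin(yaw),np.cos(yaw),0]);return Rn.from_matrix(np.c_[x,y,np.cross(x,y)]).as_quat()
for f in(1,-1):
  for nm,p in(('cell',[.545,.168,.36]),('cell',[.545,.168,.25]),('capup',[.49,-.167,.25]),('cap',[.49,-.167,.105])):
    for dy in (-60,0,60):
      print(f,nm,dy,np.round(j,2) if (j:=arm.ik(p,q(np.radians(dy),f))) is not None else None)
E
```

```text
[[ 0.56194598 -0.16882854  0.01      ]
 [ 0.42399951 -0.17128512  0.01      ]] 0.1379683436534977 1.0202250262258756
[[0.59792469 0.1628497  0.14      ]
 [0.46553235 0.16806567 0.14      ]] 0.13249504546001437 -2.2561610760746733
[0.53172852 0.16545769 0.14      ] [ 0.49297274 -0.17005683  0.01      ]
1 cell -60 [-0.51  0.45  0.26  1.58 -0.12  1.13  0.31]
1 cell 0 [-0.34  0.44  0.01  1.58 -0.    1.13  1.24]
1 cell 60 [-0.15  0.45 -0.3   1.57  0.14  1.14  2.15]
1 cell -60 [-0.47  0.55  0.2   1.73 -0.14  0.87  0.32]
1 cell 0 [-0.31  0.55 -0.04  1.73  0.03  0.87  1.21]
1 cell 60 [-0.12  0.57 -0.35  1.72  0.24  0.89  2.06]
1 capup -60 [-0.04  0.51  0.49  1.88 -0.32  0.82  1.14]
1 capup 0 [ 0.17  0.48  0.17  1.88 -0.11  0.79  1.97]
1 capup 60 [ 0.97  0.73 -1.15  1.85  0.77  1.08  2.14]
1 cap -60 [ 0.24  0.71  0.08  1.99 -0.11  0.45  0.92]
1 cap 0 [ 0.35  0.71 -0.1   1.99  0.16  0.45  1.71]
1 cap 60 [ 0.51  0.73 -0.34  1.98  0.48  0.51  2.44]
-1 cell -60 [-0.97  0.66  1.14  1.6  -0.61  1.29 -2.35]
-1 cell 0 [-0.8   0.52  0.75  1.59 -0.37  1.18 -1.54]
-1 cell 60 [-0.66  0.47  0.5   1.59 -0.24  1.14 -0.62]
-1 cell -60 [-0.96  0.81  1.13  1.75 -0.81  1.13 -2.18]
-1 cell 0 [-0.75  0.63  0.68  1.74 -0.48  0.94 -1.45]
-1 cell 60 [-0.62  0.58  0.44  1.74 -0.31  0.89 -0.56]
-1 capup -60 [-0.38  0.73  1.13  1.89 -0.78  1.04 -1.53]
-1 capup 0 [-0.31  0.65  0.96  1.89 -0.65  0.95 -0.61]
-1 capup 60 [-0.19  0.57  0.73  1.89 -0.49  0.87  0.27]
-1 cap -60 [-0.34  1.04  1.13  2.01 -1.2   0.99 -1.18]
-1 cap 0 [ 0.1   0.73  0.29  2.   -0.43  0.48 -0.87]
-1 cap 60 [ 0.14  0.72  0.22  1.99 -0.32  0.46  0.08]
```

```bash
cat >> h.py <<'E'
def q(yaw,f=1):
    x=np.array([0,0,-1.]);y=f*np.array([-np.sin(yaw),np.cos(yaw),0]);return Rn.from_matrix(np.c_[x,y,np.cross(x,y)]).as_quat()
E
python3 - <<'E'
from h import *
arm.line_to([.25,.6,.40],0.3)
arm.movep([.536,.166,.355],q(np.radians(-2)))
arm.pause(.3)
wsnap('wcell'); print(arm.read_time(),arm.read_tool_pos(),arm.read_ft_force())
arm.movep([.493,-.168,.243],q(np.radians(1)))
arm.pause(.3)
wsnap('wcap'); print(arm.read_time(),arm.read_tool_pos(),arm.read_ft_force(),arm.read_joint_positions())
E
```

```text
2.8583 [0.53592239 0.16637176 0.35500232] [0.15056385 0.55204963 0.52645026]
4.5417 [ 0.49331147 -0.16743073  0.24314725] [-1.25584366  0.1969499  -0.18189686] [ 0.19862813  0.49183532  0.12720598  1.87509941 -0.08556707  0.77949609
  1.96121997]
```

View pics/wcell.png

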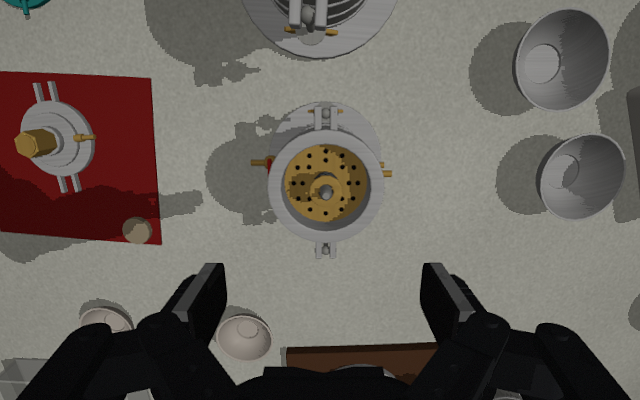

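View pics/wcap.png

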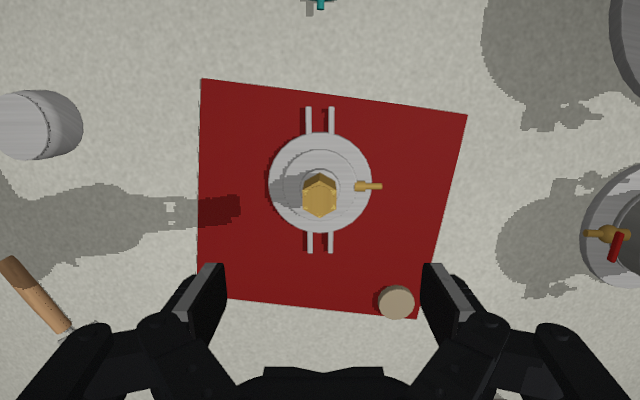

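The wrist views show the cell's pin near (326,190), with the lugs above and below it. They show the hex top near (319,199), ears vertical, and the nipple to the right (+y). Zooming in to measure both.

```bash
python3 - <<'E'
from h import *
crop('pics/wcell.png','pics/wcellz.png',255,95,400,265,3.5*1)
crop('pics/wcap.png','pics/wcapz.png',255,95,400,265,3.5)
a=cv2.imread('pics/wcellz.png');b=cv2.imread('pics/wcapz.png')
def g(i,x0,y0,x1,y1):return cv2.resize(i[y0:y1,x0:x1],(400,400),interpolation=cv2.INTER_NEAREST)
A=cv2.imread('pics/wcell.png');B=cv2.imread('pics/wcap.png')
cv2.imwrite('pics/pz.png',np.hstack([g(A,306,170,346,210),g(B,299,170,339,210)]))
cv2.imwrite('pics/lz.png',np.hstack([g(A,306,95,346,135),g(A,306,230,346,270)]))
E
```

```text
(no output)
```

View pics/pz.png

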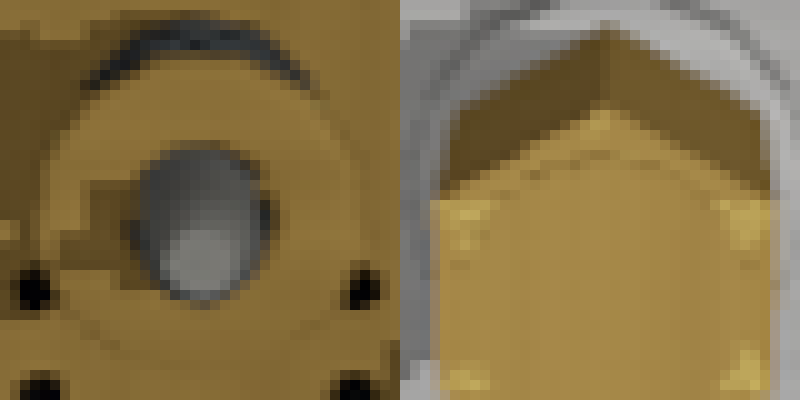

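View pics/lz.png

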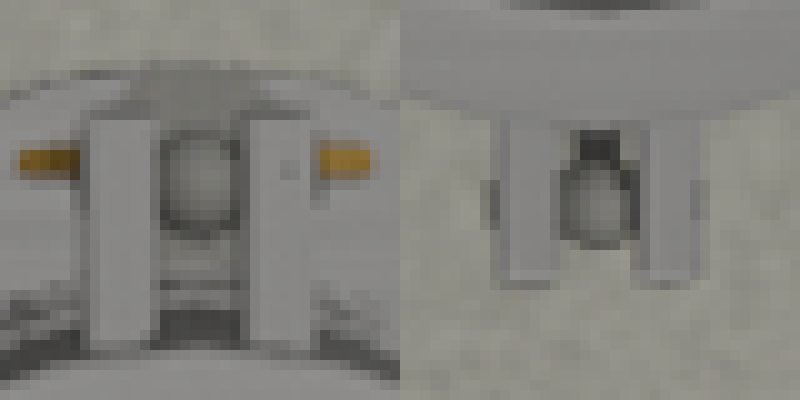

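View pics/wcellz.png

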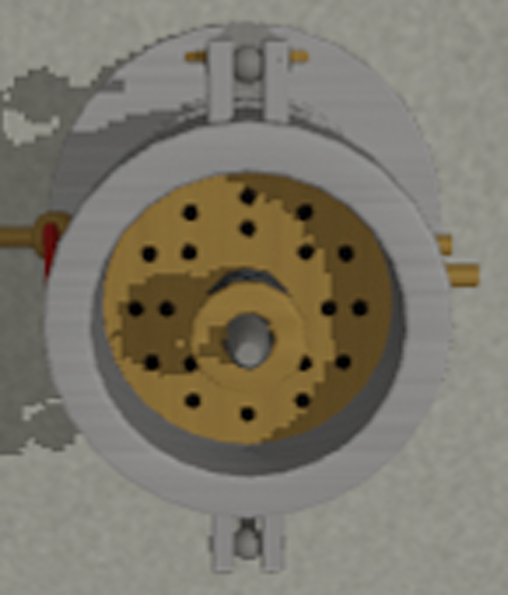

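View pics/wcapz.png

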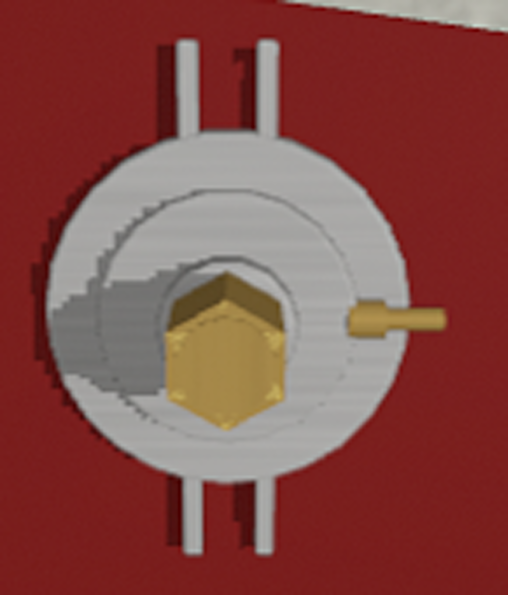

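```bash
python3 - <<'E'
from h import *
def L(n): d=np.load(n+'.npz'); return cam('wrist',(d['p'],d['q'])),d['p'],d['q']
C,p,qq=L('wcell'); z=lambda a:np.array(a)/3.5+[255-.35,95-.35]
R=Rn.from_quat(qq).as_matrix()
loc=lambda X:(X-p)@R
pin=plane(C,[(325.8,196.0)],.17)[0]
rim=plane(C,z([(250,123),(45,312),(452,312),(248,517)]),.15)
print('pin',pin,loc(pin)); (cx,cy),_,_=cv2.fitEllipse(np.float32(plane(C,z([(250,123),(45,312),(452,312),(248,517),(107,180),(392,180),(105,453),(392,453)]),.15)[:,:2]*1000)),0,0
print('rim',rim,(rim[0]+rim[3])/2,(rim[1]+rim[2])/2, 'diam',np.linalg.norm(rim[0]-rim[3]),np.linalg.norm(rim[1]-rim[2]))
l=plane(C,[(325.6,106.5),(325.25,257.5)],.14); v=l[1]-l[0]; print('lug',l,l.mean(0),np.linalg.norm(v),np.degrees(np.arctan2(v[1],v[0])))
# top cam cross check
C,p,qq=L('wcap'); R=Rn.from_quat(qq).as_matrix()
H=plane(C,z([(226,298),(285,330),(285,398),(228,430),(168,398),(168,333)]),.058)
print('hex',H.mean(0),loc(H.mean(0)),np.linalg.norm(H[1]-H[5]),np.linalg.norm(H[0]-H[3]))
e=plane(C,z([(227,40),(229,553)]),.011);v=e[1]-e[0];print('ears',e,e.mean(0),np.linalg.norm(v),np.degrees(np.arctan2(v[1],v[0])))
d=plane(C,z([(47,310),(410,305),(230,130),(228,482)]),.013);print('disc',d[:2].mean(0),d[2:].mean(0),np.linalg.norm(d[0]-d[1]),np.linalg.norm(d[2]-d[3]))
for X,n in((np.r_[pin],'pin'),(H.mean(0),'hex')):print(n,proj(cam('top'),X),proj(cam('scene'),X))
E
```

```text
pin [0.53531421 0.16981209 0.17      ] [ 0.18500351  0.00322842 -0.00066981]Traceback (most recent call last):
  File "<stdin>", line 8, in <module>
ValueError: too many values to unpack (expected 2)
```

```bash
python3 - <<'E'
from h import *
def L(n): d=np.load(n+'.npz'); return cam('wrist',(d['p'],d['q'])),d['p'],d['q']
C,p,qq=L('wcell'); z=lambda a:np.array(a)/3.5+[255-.35,95-.35]
R=Rn.from_quat(qq).as_matrix()
loc=lambda X:(X-p)@R
pin=plane(C,[(325.8,196.0)],.17)[0]
print('pin',pin,loc(pin),Rn.from_quat(qq).as_matrix()[:,1])
rim=plane(C,z([(250,123),(45,312),(452,312),(248,517)]),.15)
print('rim',(rim[0]+rim[3])/2,(rim[1]+rim[2])/2, 'diam',np.linalg.norm(rim[0]-rim[3]),np.linalg.norm(rim[1]-rim[2]))
l=plane(C,[(325.6,106.5),(325.25,257.5)],.14); v=l[1]-l[0]; print('lug',l.mean(0),np.linalg.norm(v),np.degrees(np.arctan2(v[1],v[0])))
C,p,qq=L('wcap'); R=Rn.from_quat(qq).as_matrix()
H=plane(C,z([(226,298),(285,330),(285,398),(228,430),(168,398),(168,333)]),.058)
print('hex',H.mean(0),loc(H.mean(0)),np.linalg.norm(H[1]-H[5]),np.linalg.norm(H[0]-H[3]),R[:,1])
e=plane(C,z([(227,40),(229,553)]),.011);v=e[1]-e[0];print('ears',e.mean(0),np.linalg.norm(v),np.degrees(np.arctan2(v[1],v[0])))
d=plane(C,z([(47,310),(410,305),(230,130),(228,482)]),.013);print('disc',d[:2].mean(0),d[2:].mean(0),np.linalg.norm(d[0]-d[1]),np.linalg.norm(d[2]-d[3]))
for X,n in((pin,'pin'),(H.mean(0),'hex')):print(n,proj(cam('top'),X),proj(cam('scene'),X))
E
```

```text
pin [0.53531421 0.16981209 0.17      ] [ 0.18500351  0.00322842 -0.00066981] [3.39317084e-02 9.99424147e-01 1.19456650e-04]
rim [0.53504089 0.16997544 0.15      ] [0.53051837 0.1700219  0.15      ] diam 0.09868282475966693 0.09814148393779663
lug [0.53611988 0.16970804 0.14      ] 0.13662004663396424 -1.948429484776705
hex [ 0.49538925 -0.16896794  0.058     ] [ 0.1851833  -0.00183019  0.00183138] 0.026287408100167445 0.031289541391604725 [-1.90855601e-02  9.99817847e-01  1.20514999e-04]
ears [ 0.49551937 -0.16905326  0.011     ] 0.13988124815007627 1.1532869350681112
disc [ 0.49341582 -0.16898696  0.013     ] [ 0.49517598 -0.16880374  0.013     ] 0.09539274739042408 0.09545855143395253
pin [[265.32295717 187.14765428]] [[368.60816432 167.96672051]]
hex [[361.49251143 205.00056664]] [[271.92659778 237.01942625]]
```

Checks on these points:
- **Pin:** (0.5353, 0.1698). The rim and lug midpoints agree within about 1 mm.
- **Hex:** (0.4954, -0.1690). The ear and disc centres agree.
- **Sizes:** the ear span is 140 mm, as it must be.
- **Yaws:** cap +1.15°, cell -1.95°.

Now grasping, with the fingertips above the neck.

```bash
python3 - <<'E'
from h import *
Q=q(np.radians(1.15))
arm.line_to([.4954,-.1690,.16],.15,Q); print(arm.read_ft_force())
arm.line_to([.4954,-.1690,.104],.08); print(arm.read_tool_pos(),arm.read_ft_force())
wsnap('wopen')
arm.move_gripper(0.0,80); arm.pause(.2)
print(arm.read_opening(),arm.read_tool_pos(),arm.read_ft_force(),arm.read_time())
im,C=wsnap('wgrip')
E
```

```text
[ 0.14762973 -0.24803081  0.56340927]
[ 0.49569413 -0.16912309  0.10430623] [ 1.08715    -0.55603846  0.02260985]
0.2980481695235573 [ 0.4956492  -0.16924308  0.10448087] [-0.30308691 -0.2434111   5.81401117] 6.9167
```

View pics/wgrip.png

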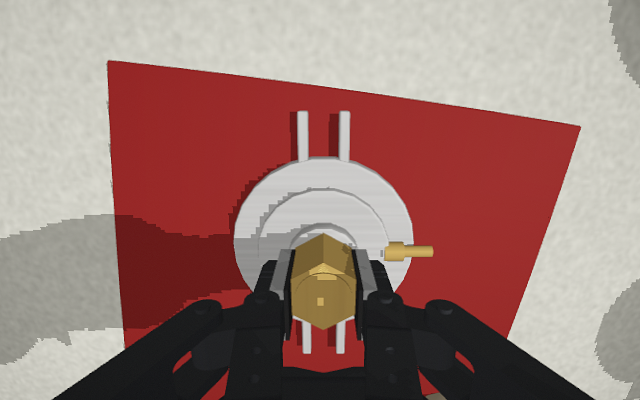

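View pics/wopen.png

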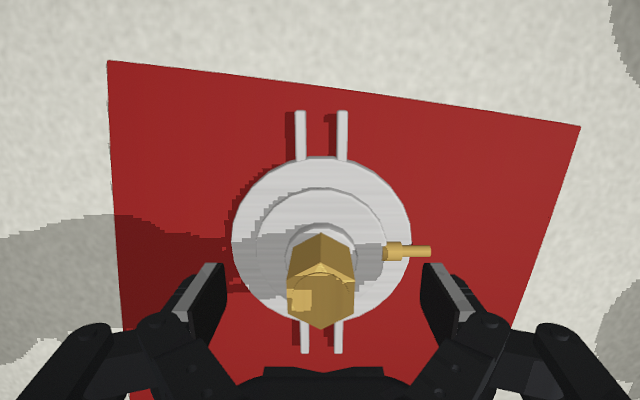

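The gripped opening is 0.298, about 25 mm, so the jaws are on the flats. In the picture the cap moved about 2 px in +y as the jaws centred it. I'll measure that shift so the same camera bias can be taken off the pin.

```bash
python3 - <<'E'
from h import *
a=cv2.imread('pics/wopen.png');b=cv2.imread('pics/wgrip.png')
def tm(x0,y0,x1,y1):
    t=cv2.resize(a[y0:y1,x0:x1],None,fx=8,fy=8,interpolation=cv2.INTER_CUBIC)
    s=cv2.resize(b[y0-6:y1+6,x0-6:x1+6],None,fx=8,fy=8,interpolation=cv2.INTER_CUBIC)
    r=cv2.matchTemplate(s,t,cv2.TM_CCOEFF_NORMED);_,m,_,l=cv2.minMaxLoc(r);return m,l[0]/8-6,l[1]/8-6
for n,w in dict(nip=(376,238,440,262),ears=(285,104,355,152),hexbot=(305,300,340,334),disc=(228,150,300,240),lowears=(296,335,350,358)).items():print(n,tm(*w))
A=np.load('wopen.npz');C=cam('wrist',(A['p'],A['q']))
c=np.array([322.,300.]);print(plane(C,[c,c+[2,0]],.058), plane(C,[(407,252),(409.1,252)],.016))
E
```

```text
nip (0.937961220741272, 2.125, 0.125)
ears (0.9897702932357788, 2.25, 0.5)
hexbot (0.9216986298561096, 2.125, 0.5)
disc (0.9878990650177002, 2.375, 0.25)
lowears (0.9964001774787903, 2.0, 0.0)
[[ 0.49740566 -0.16854947  0.058     ]
 [ 0.49738953 -0.16774442  0.058     ]] [[ 0.49582262 -0.12438824  0.016     ]
 [ 0.49580586 -0.12328518  0.016     ]]
```

```bash
python3 - <<'E'
from h import *
arm.line_to([.4955,-.1692,.20],.15)
arm.pause(.2); print('lift',arm.read_ft_force(),arm.read_opening())
arm.line_to([.4955,-.1692,.32],.3)
arm.line_to([.5355,.1687,.32],.2,q(np.radians(-1.95)))
arm.line_to([.5355,.1687,.285],.1)
arm.pause(.4)
wsnap('wabove'); cv2.imwrite('pics/topa.png',snapshot('top')); cv2.imwrite('pics/scenea.png',snapshot('scene'))
print(arm.read_tool_pos(),arm.read_ft_force(),arm.read_time())
crop('pics/scenea.png','pics/sceneaz.png',310,100,430,220,5)
crop('pics/topa.png','pics/topaz.png',220,140,320,240,5)
E
```

```text
lift [ 0.36203317  0.110123   -2.89902959] 0.29698671873552906
[0.53552812 0.16872598 0.28510669] [-0.64270657  1.00330809 -2.5862749 ] 11.4083
```

View pics/wabove.png

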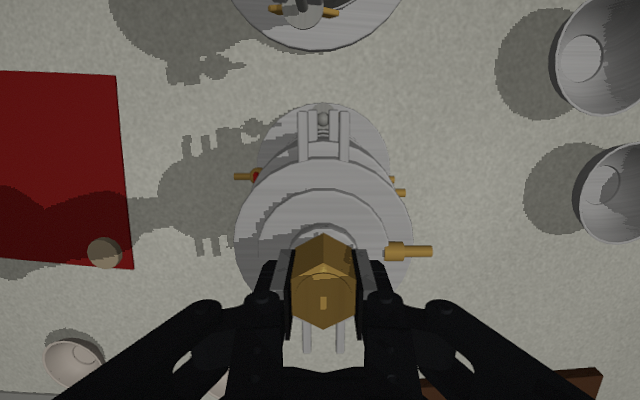

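View pics/sceneaz.png

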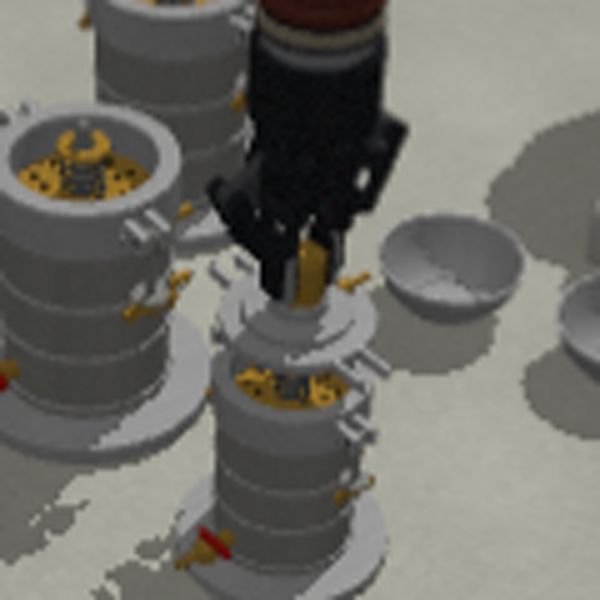

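The cap looks level and hasn't shifted in the grip, and the lug's swing bolt at (323,118) sits between the ear prongs. Next I'll go down in small force-checked steps: the tip should enter at TCP z ≈ 0.2705, the washer at 0.2585 and home at 0.2505.

```bash
python3 - <<'E'
from h import *
f0=np.array(arm.read_ft_force()); print(f0)
for z in [.274,.271,.269,.267,.265,.263,.261,.2595]:
    arm.line_to([.5355,.1687,z],.03); arm.pause(.12)
    f=np.array(arm.read_ft_force())-f0; p=arm.read_tool_pos()
    print(z,np.round(p,4),np.round(f,1),np.round(arm.read_wrist_torque(),2))
    if f[2]>6 or np.hypot(f[0],f[1])>8: print('STOP');break
print(arm.read_time())
wsnap('wdown')
E
```

```text
[-0.64270657  1.00330809 -2.5862749 ]
0.274 [0.5356 0.1687 0.2741] [ 1.9 -0.1 -0.3] [-0.    0.02  0.  ]
0.271 [0.5355 0.1687 0.271 ] [ 1.  -1.   0.3] [ 0.   -0.    0.04]
0.269 [0.5355 0.1687 0.269 ] [ 0.5 -0.8 -0.2] [-0.02 -0.02 -0.  ]
0.267 [0.5355 0.1687 0.267 ] [ 1.3 -0.7  0.4] [-0.   -0.06  0.04]
0.265 [0.5355 0.1687 0.265 ] [-0.1 -1.   0.1] [-0.01 -0.01 -0.08]
0.263 [0.5355 0.1687 0.263 ] [ 1.4 -1.6 -0.1] [-0.02 -0.01  0.06]
0.261 [0.5355 0.1687 0.261 ] [ 0.4 -1.  -1. ] [-0.03  0.01  0.01]
0.2595 [0.5355 0.1687 0.2595] [ 0.5 -1.5 -0.3] [ 0.   -0.01 -0.03]
14.6083
```

It slid over the pin with no contact force. Now pressing slowly against the spring.

```bash
python3 - <<'E'
from h import *
f0=np.array([-.64,1.0,-2.59]); z=.2595
while z>.247:
    z-= .001 if z>.2521 else .0003
    arm.line_to([.5355,.1687,z],.02); arm.pause(.15)
    f=np.mean([arm.read_ft_force() for _ in range(3)],0)-f0; p=arm.read_tool_pos()
    print(round(z,4),np.round(p,4),np.round(f,1),np.round(arm.read_wrist_torque(),2))
    if f[2]>22 or np.hypot(f[0],f[1])>10: print('STOP');break
print(arm.read_time(),arm.read_opening())
wsnap('wpress'); cv2.imwrite('pics/scenep.png',snapshot('scene'))
crop('pics/scenep.png','pics/scenepz.png',310,100,430,220,5)
E
```

```text
0.2585 [0.5356 0.1687 0.2586] [ 1.6 -1.4 -0.6] [-0.03 -0.01  0.05]
0.2575 [0.5356 0.1687 0.2579] [-0.4 -0.8  4.5] [-0.08  0.31 -0.01]
0.2565 [0.5356 0.1687 0.2567] [-0.1 -1.6  6. ] [-0.1   0.28  0.  ]
0.2555 [0.5356 0.1687 0.2556] [-0.8 -1.4  5.5] [-0.09  0.22 -0.  ]
0.2545 [0.5356 0.1687 0.2546] [-0.1 -1.4  7.5] [-0.1   0.25  0.04]
0.2535 [0.5356 0.1687 0.2537] [-0.5 -1.6  8. ] [-0.15  0.29  0.03]
0.2525 [0.5356 0.1687 0.2528] [-0.7 -1.8  7.9] [-0.13  0.31 -0.05]
0.2515 [0.5356 0.1687 0.2519] [-1.4 -1.8  9.3] [-0.11  0.36 -0.02]
0.2512 [0.5356 0.1687 0.2517] [-0.4 -2.   9.2] [-0.14  0.45  0.03]
0.2509 [0.5356 0.1687 0.2514] [-1.1 -0.7  9.3] [-0.22  0.37 -0.03]
0.2506 [0.5356 0.1687 0.2511] [-0.7 -1.9  9.5] [-0.16  0.41 -0.01]
0.2503 [0.5356 0.1687 0.2509] [-1.1 -0.8 11. ] [-0.13  0.41 -0.02]
0.25 [0.5356 0.1687 0.2506] [-1.6 -1.3 10. ] [-0.16  0.4   0.06]
0.2497 [0.5356 0.1687 0.2505] [-0.3 -2.9 10.5] [-0.18  0.48 -0.  ]
0.2494 [0.5356 0.1687 0.2505] [-2.8 -1.9 12.7] [-0.22  0.57  0.03]
0.2491 [0.5355 0.1687 0.2505] [-1.7 -1.9 13.3] [-0.29  0.67 -0.02]
0.2488 [0.5356 0.1687 0.2505] [-2.5 -2.7 15.5] [-0.31  0.81 -0.1 ]
0.2485 [0.5355 0.1687 0.2505] [-4.5 -1.8 16.3] [-0.35  0.89 -0.03]
0.2482 [0.5355 0.1687 0.2505] [-4.4 -2.8 18. ] [-0.4   0.98 -0.01]
0.2479 [0.5355 0.1687 0.2504] [-4.5 -2.2 18.9] [-0.42  1.12  0.  ]
0.2476 [0.5355 0.1687 0.2504] [-5.  -2.5 22. ] [-0.44  1.26 -0.01]
0.2473 [0.5355 0.1687 0.2504] [-5.3 -2.5 22.1] [-0.52  1.38  0.02]
STOP
23.4583 0.29992460321193576
```

View pics/wpress.png

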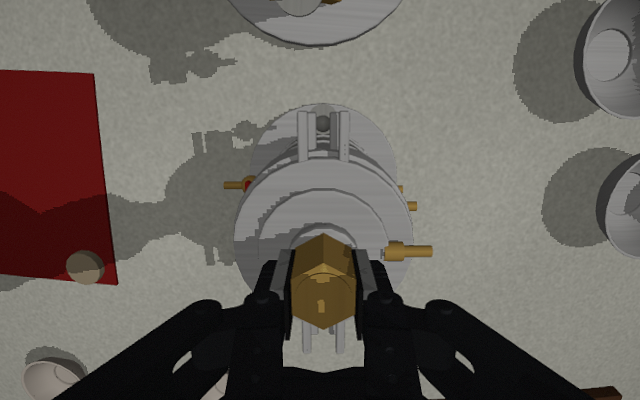

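View pics/scenepz.png

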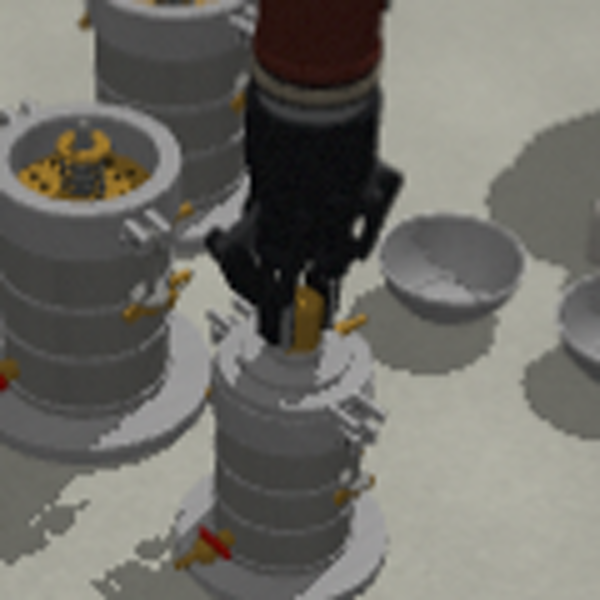

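```bash
python3 - <<'E'
from h import *
arm.pause(.5)
R=Rn.from_quat(arm.read_eef_rot()).as_matrix(); print('tool x',np.round(R[:,0],4),'yaw',np.degrees(np.arctan2(R[1,2],R[0,2])))
print(arm.read_tool_pos(),np.mean([arm.read_ft_force() for _ in range(6)],0),arm.read_opening(),np.abs(arm.read_dq()).max(),arm.read_time())
a=cv2.imread('pics/wabove.png');b=cv2.imread('pics/wpress.png');g=cv2.imread('pics/wgrip.png')
def tm(a,b,x0,y0,x1,y1):
    t=cv2.resize(a[y0:y1,x0:x1],None,fx=8,fy=8,interpolation=cv2.INTER_CUBIC)
    s=cv2.resize(b[y0-6:y1+6,x0-6:x1+6],None,fx=8,fy=8,interpolation=cv2.INTER_CUBIC)
    r=cv2.matchTemplate(s,t,cv2.TM_CCOEFF_NORMED);_,m,_,l=cv2.minMaxLoc(r);return round(m,2),l[0]/8-6,l[1]/8-6
for n,w in dict(nip=(376,238,440,262),disc=(228,150,400,240),hex=(300,275,345,332)).items():print(n,'grip>above',tm(g,a,*w),'above>press',tm(a,b,*w))
im=cv2.imread('pics/wpress.png')[95:175,270:380];cv2.imwrite('pics/earz.png',cv2.resize(im,None,fx=7,fy=7,interpolation=cv2.INTER_CUBIC))
E
```

```text
tool x [ 1.4e-03  7.0e-04 -1.0e+00] yaw -1.9439143718060263
[0.53552229 0.1687023  0.25044138] [-6.3732115  -1.02715407 20.23077259] 0.29976275544762515 0.0010954654133685288 24.0583
nip grip>above (0.07, -6.0, -4.5) above>press (0.97, 0.0, 0.0)
disc grip>above (0.6, 0.125, 0.375) above>press (0.83, -0.25, 0.0)
hex grip>above (0.39, 2.0, -1.0) above>press (0.91, -0.25, 0.125)
```

View pics/earz.png

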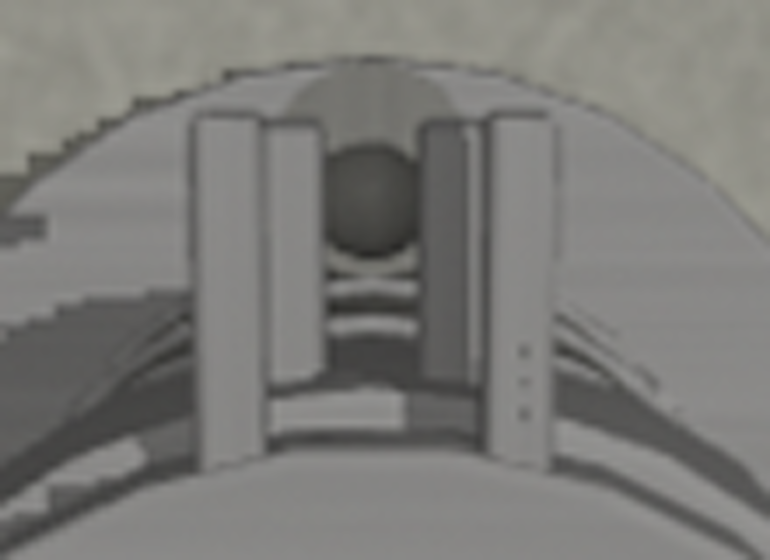

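The lug prongs and swing bolt sit centred between the ear prongs. The cap hasn't shifted in the grip, the tool is vertical within 0.1°, and the push is steady. Handing in.

```bash
python3 - <<'E'
from h import *
print(arm.read_ft_force(),arm.read_time()); ticket.finish_job()
E
```

```text
[-6.3732115  -1.02715407 20.23077259] 24.0583
the job is handed in; nothing more can be done
```

The cap is fully home on the cell's flange with its ears over the lugs, and I handed the job in at 24.1 s with the arm still holding it down.

**How it went:** I gripped the hexagon on its ±y flats with 80 N. As the jaws centred the cap it shifted about 1 mm sideways, so I took the same camera bias off the pin position. The cap then slid over the pin with no contact force. I pressed it down against the spring in steps of 1 mm, then 0.3 mm.

**Last checks:**
- **Height:** the spring was felt from TCP height 0.258 m and the hard stop came at 0.2505 m. Both match the heights predicted for the washer and a flush cap, so the cap should not be tilted on the flange.
- **Push:** the wrist reads a steady upward force of about 20 N, roughly 23 N more than before contact.
- **Ears:** the visible pair is centred over its lug and swing bolt. The opposite pair is hidden by the gripper.
- **Grip:** the cap did not slip while pressing, and the tool is vertical within about 0.1°.

**Less clean:**
- A sideways force of about 6 N built up during the final press, well below the limits, and I left it.
- I tried to compare the cap's picture before and after the carry, but shadows made the match unreliable. I judged by eye that it had not moved.
- I did not re-measure the stone, bowls, dishes, tin and spatula, but no move was aimed near them and no unexpected contact force showed at the readings I took.

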